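# Re-rack the bench row in reverse order

## Task

Move the four containers from the full grey rack into the empty white rack in reverse order: the one that stands leftmost as you face the bench goes to the rightmost place, the second from the left to the second from the right, and so on. Stand each upright on the pad in the middle of its own place, and keep all of them upright throughout.

Things in the scene. Friction and masses are not known exactly. Their poses are not given: they have to be found in the camera images.
- wide_bottle_mid (a point): Centre of the clear round bottle, whitish at the bottom, with a blue screw cap: the widest, 56 mm across, 105 mm tall. Straight body to 58 mm, sloping shoulder, then a fixed cap 36 mm across from 87 mm to the top: a good grip from above. Taken lower than this point, the cap may strike the gripper's body. This point is on its axis, half-way up (52.5 mm above its underside); z up the axis; yaw means nothing. Loose, rigid, under 0.25 kg.
- amber_bottle_mid (a point): Centre of the amber-brown round bottle with a black screw cap: 48 mm across, 88 mm tall. Straight body to 48 mm, sloping shoulder, then a fixed cap 31 mm across from 73 mm to the top: a good grip from above. This point is on its axis, half-way up (44 mm above its underside); z up the axis; yaw means nothing. Loose, rigid, under 0.25 kg.
- dropper_bottle_mid (a point): Centre of the slim brown dropper bottle with a dark pointed teat: 32 mm across, 102 mm tall. Straight body to 52 mm, shoulder, fixed collar 24 mm across from 62 to 77 mm (a good grip), then the teat, 13 mm across. Taken lower than this point, the teat may strike the gripper's body. This point is on its axis, half-way up (51 mm above its underside); z up the axis; yaw means nothing. Loose, rigid, under 0.25 kg.
- screw_case_mid (a point): Centre of the clear cylindrical case with a black screw cap, the shortest of the four: 36 mm across, 64 mm tall; the fixed cap, 38 mm across, is its top 16 mm. Neighbours may be 41 mm taller: taking it by the cap keeps the gripper's body above them. This point is on its axis, half-way up (32 mm above its underside); z up the axis; yaw means nothing. Loose, rigid, under 0.25 kg.
- wide_pad: The cork pad, 62x62x2 mm, in the full rack, on which the wide bottle stands at the start. It is fixed and stays there, so it goes on marking the wide bottle's first place. Origin: centre of its underside.
- amber_pad: The cork pad, 62x62x2 mm, in the full rack, on which the amber bottle stands at the start. It is fixed and stays there, so it goes on marking the amber bottle's first place. Origin: centre of its underside.
- dropper_pad: The cork pad, 62x62x2 mm, in the full rack, on which the dropper bottle stands at the start. It is fixed and stays there, so it goes on marking the dropper bottle's first place. Origin: centre of its underside.
- screw_pad: The cork pad, 62x62x2 mm, in the full rack, on which the screw case stands at the start. It is fixed and stays there, so it goes on marking the screw case's first place. Origin: centre of its underside.
- full_rack: Low grey rack, holds the four containers at the start. 74 mm deep (x), 294 mm long (y), fixed; on the right. Four places in a row at y = -108, -36, +36, +108 mm, x = 0 of its own frame. Rims and dividers 12 mm high, end plates 20 mm; a place is 66 x 68 mm inside; things stand on its cork pad, 6 mm above the worktop. Origin: underside centre. x points away from the robot, y to its left, within 0.25 rad.
- empty_rack: Low white rack, empty at the start. 74 mm deep (x), 294 mm long (y), fixed; on the left. Four places in a row at y = -108, -36, +36, +108 mm, x = 0 of its own frame. Rims and dividers 12 mm high, end plates 20 mm; a place is 66 x 68 mm inside; things stand on its cork pad, 6 mm above the worktop. Origin: underside centre. x points away from the robot, y to its left, within 0.08 rad.
Things that resemble listed ones, but are neither listed nor needed, are in the scene too. Leave any turquoise look-alike of the part that bears amber_bottle_mid alone.

How it is judged:
By the outcome, as a careful person would: the job done as asked, in the order asked, and still so for the second after the job is handed in, with the robot touching nothing.
It also fails if it takes over 104 s, if anything falls off the work surface, if the arm or the gripper's body presses on something with over 40 N, if the wrist force passes 120 N, or if a joint passes its speed limit or range.

## Robot

A 6-joint arm with a two-finger parallel gripper is mounted at the origin on a cart in front of the work surface, level with it; the furniture and walls round the work are solid. World frame = base frame: x ahead of the robot, y to its left, z up, the work surface at z = 0. Lengths are in m, angles in rad, forces in N, time in s.
With the tool pointing down it reaches from about 0.225 to 0.875 m from the base axis. Payload 3.4 kg.
Tool frame: the origin (TCP) lies at the centre of the arm's flange, where the gripper is bolted on; the fingertips stand manip.tcp_to_tips ahead of it and the grasp point (between the pads) lies 155 mm ahead of it (manip.tcp_to_tips is the distance from the TCP to the fingertips, in m); z points along the fingers, y is the line along which they close (so a half turn about z gives the same grasp; the last joint's range is limited). The gripper opens to 85 mm and grips with 20 to 120 N. Pads are 22 mm wide; open, the fingers measure 114 mm over their backs; the gripper's body (76 mm by 85 mm) begins 54 mm behind the grasp point. The pads swing forward as they close: fully open they stand 13 mm farther back than shut.
Start: joints at [-1.272, 0.276, 1.505, -0, 1.361, -0.121], TCP at [0.234, -0.525, 0.405] pointing down, gripper open.
Joint ranges: [-2.89, 2.89], [-0.75, 2.08], [0.22, 2.7], [-1.18, 4.32], [0.11, 2.71], [-2.7, 2.7]. Speed limits (rad/s): [2.57, 2.57, 3.14, 3.14, 3.14, 3.14].

## Interface

Orientations are given as a unit quaternion [w, x, y, z].
In Python, from rig import sensors, imaging, manip gives the robot as it stands. The module is installed in compiled form; this text tells all that it offers.
- The arm moves only by the tool jog_arm, never from a script. Its argument "plan" is a list of rows, each an object of numbers: "dx", "dy", "dz": the shift along the tool's x, y, z in mm; "ax", "ay", "az": the turn, a rotation vector about the tool's x, y, z in units of 6 degrees (1.0 is 6 degrees); "grip": the closure, from 0 (fully open) to 1 (shut). A call has 1 to 20 rows; each row shifts and turns the commanded pose from where the row before left it, along the tool's axes as they then stand; what a row does not reach is not made up. A row lasts 1/12 s, in which the tool goes at most 41.7 mm and 7.16 degrees, less where a joint would pass 70% of its speed; a pose out of reach is approached as far as the arm can. A call is refused whole if a number of a shift passes 41.7 or a number of a turn 1, either way. A call with a gripper value outside its range is refused whole. The fingers move at their own pace and stop on an object; "grip_force" is the grip in N (left out, the last holds). Time passes only in rows, so rows that do not move let the fingers close. It gives the time, the measured TCP pose, the force, the opening and the grip force at its end, in the units of the state.
- sensors.get_state(): the state, without advancing time (a new reading comes with each control period).
- imaging.get_image(name): name is "scene" or "side" or "wrist"; returns a dict with "image" (400x640x3 uint8, red, green, blue), "K" (3x3 intrinsics, pixels), "extrinsics" (4x4, takes a point from world to camera coordinates). Camera axes: x right, y up, looking along -z (the intrinsics and any distortion apply to the point x, -y, -z); pixel columns grow to the right and rows downward; lengths in m; the calibration is good to about 2 mm. A picture is of the moment at which its call begins. There is no depth.
- manip.sign_off(): hands the job in; it is judged then, once.
The state is a dict: "clock": time; "qpos": joint angles; "qd": joint speeds; "effort": joint torques, N m; "position": TCP position; "ee_rot": TCP orientation; "contact_force": force on the tool from outside, world axes, zero at the start; "moment": the same for the moment, N m; "width": finger opening in m; "gripper_force": force on a finger pad.
Only numpy, scipy, OpenCV 4.12 (cv2) and the standard library are available. Lean on these libraries where they do the work, as an engineer would, in place of code of your own. Each camera call takes 0.05 s, during which the arm holds its last target. There are 200 camera calls.

## Working session

There is one attempt and no reset: what is moved stays moved. The work goes in short steps, Python scripts to look and compute and a tool call to move; the robot and the scene stay as the last step left them, time stands still between calls to the robot, and variables do not carry over. Pictures are saved under pics/ and viewed, at most 15 in all, crops included, and the job is handed in when it is done.

Besides the shell and the picture viewer there is one more tool, called after "Call:" in YAML: its name, and indented under it one key for each argument. jog_arm: Moves the arm, as the interface text tells. Its arguments: {"type":"object","properties":{"plan":{"type":"array"},"grip_force":{"type":"number"}},"required":["plan"]}

```bash
mkdir -p pics; cat > h.py <<'E'
from rig import sensors, imaging, manip
import numpy as np, cv2
def grab(n,tag):
    d=imaging.get_image(n); cv2.imwrite(f'pics/{tag}.png',d['image'][:,:,::-1]); np.savez(f'pics/{tag}.npz',**d); return d
def ray(d,u,v):
    K,E=np.array(d['K']),np.array(d['extrinsics']); p=np.linalg.inv(K)@[u,v,1]
    c=np.array([p[0],-p[1],-p[2]]); R,t=E[:3,:3],E[:3,3]
    return -R.T@t, R.T@c
def onz(d,u,v,z):
    o,r=ray(d,u,v); return o+r*(z-o[2])/r[2]
def proj(d,P):
    K,E=np.array(d['K']),np.array(d['extrinsics']); c=E[:3,:3]@np.array(P)+E[:3,3]; q=K@[c[0],-c[1],-c[2]]; return q[:2]/q[2]
E
python3 - <<'E'
from h import *
for n in('scene','side','wrist'):
    d=grab(n,n+'0'); print(n,[k for k in d],np.round(ray(d,320,200)[0],3),np.round(ray(d,320,200)[1],2))
print(sensors.get_state(),manip.tcp_to_tips)
E
```

```text
scene ['image', 'K', 'extrinsics'] [ 0.195 -0.866  0.872] [ 0.34  0.67 -0.65]
side ['image', 'K', 'extrinsics'] [ 0.628 -1.033  0.654] [ 0.02  0.85 -0.52]
wrist ['image', 'K', 'extrinsics'] [ 0.312 -0.489  0.373] [-0.3  -0.13 -0.94]
{'clock': 0.15, 'qpos': array([-1.27201206e+00,  2.76457484e-01,  1.50585289e+00, -8.66270702e-06,
        1.36069678e+00, -1.20991651e-01]), 'qd': array([-0.0009188 , -0.00281822, -0.0036259 , -0.00155491,  0.00046063,
        0.00023274]), 'effort': array([ 1.34431146e-03, -4.17143011e+01, -2.46031845e+01, -2.39939154e-04,
        7.68034050e-03, -2.49342179e-05]), 'position': array([ 0.23429673, -0.52493072,  0.40402962]), 'ee_rot': array([-7.04081473e-04,  9.78053831e-01,  2.08351153e-01, -6.70078989e-05]), 'contact_force': array([ 0.33070161,  0.29845009, -0.16895885]), 'moment': array([ 0.02757609,  0.00184743, -0.01493388]), 'gripper_force': 0.0, 'width': 0.08571888415052362} 0.1734
```

View pics/scene0.png

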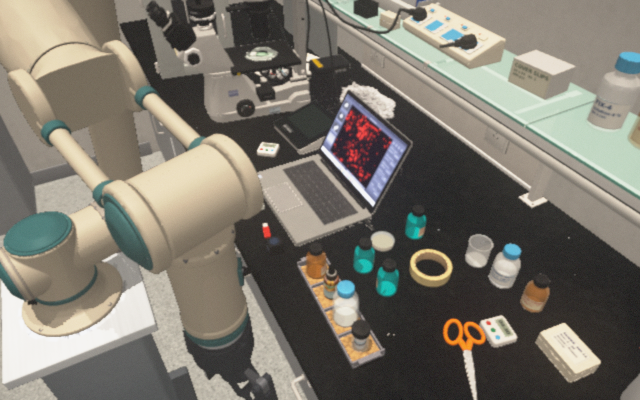

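View pics/side0.png

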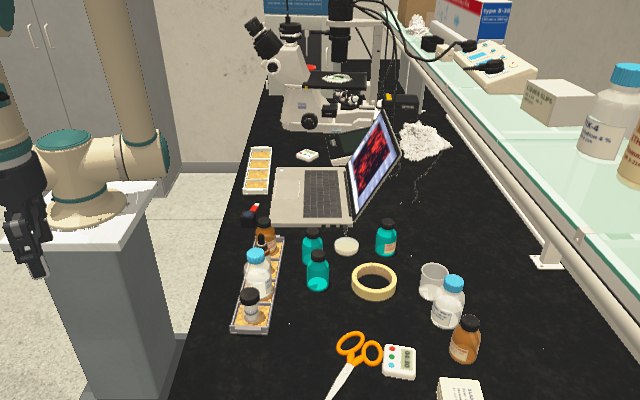

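View pics/wrist0.png

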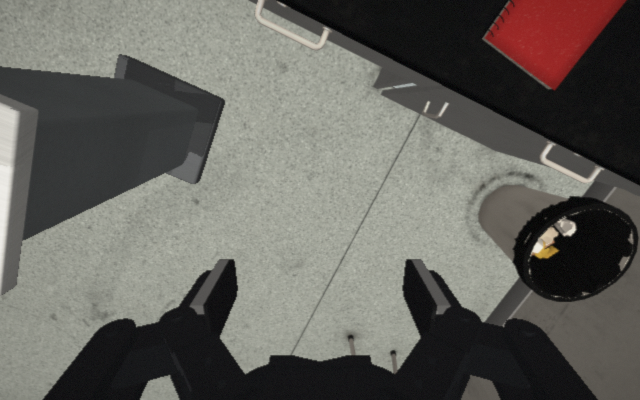

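Scene: the grey rack is around (340,310) with, left to right, amber (316,262), dropper (331,282), wide bottle (346,303) and screw case (361,338). Decoys are an amber bottle at (535,293), a white, blue-capped bottle at (505,265), and turquoise bottles at (365,255), (387,278) and (416,222). Side: the empty white rack is at (257,170). I choose the four standing in the grey rack and check that in one close crop.

```bash
python3 - <<'E'
from h import *
a=cv2.imread('pics/scene0.png');b=cv2.imread('pics/side0.png')
r=lambda i,x0,y0,x1,y1,w,h:cv2.resize(i[y0:y1,x0:x1],(w,h),interpolation=cv2.INTER_CUBIC)
o=np.hstack([r(a,290,235,410,385,480,600),np.vstack([r(b,220,205,330,340,320,393),r(b,230,140,310,200,320,207)[:,:]])])
cv2.imwrite('pics/crop0.png',o)
S=dict(np.load('pics/scene0.npz'));D=dict(np.load('pics/side0.npz'))
# empty rack corners side at z~.015, bench edge
for uv in [(249,148),(271,148),(242,193),(268,193)]: print('E',uv,onz(D,*uv,.015).round(3))
for uv in [(258,237),(284,237),(230,333),(270,333)]: print('F',uv,onz(D,*uv,.015).round(3))
for uv in [(300,260),(383,352)]: print('Fs',uv,onz(S,*uv,.015).round(3))
for uv in [(265,219,.09),(262,238,.1),(257,256,.105),(250,294,.066),(312,234,.08),(318,255,.08)]: print(onz(D,*uv[:2],uv[2]+.004).round(3))
for uv in [(317,247,.09),(331,265,.1),(347,287,.105),(361,327,.066),(365,240,.08),(388,264,.08)]: print('s',onz(S,*uv[:2],uv[2]+.004).round(3))
for uv in [(233,250),(200,300),(270,120)]: print('edge',onz(D,*uv,0).round(3))
for uv in [(272,168,.02),(348,222,.02),(350,205,.02),(385,115,.2),(300,95,.1)]:print('laptop/micro',onz(D,*uv[:2],uv[2]).round(3))
E
```

```text
E (249, 148) [0.415 0.364 0.015]
E (271, 148) [0.492 0.364 0.015]
E (242, 193) [0.431 0.054 0.015]
E (268, 193) [0.506 0.054 0.015]
F (258, 237) [ 0.499 -0.161  0.015]
F (284, 237) [ 0.563 -0.161  0.015]
F (230, 333) [ 0.477 -0.465  0.015]
F (270, 333) [ 0.552 -0.466  0.015]
Fs (300, 260) [ 0.501 -0.154  0.015]
Fs (383, 352) [ 0.542 -0.457  0.015]
[ 0.524 -0.199  0.094]
[ 0.526 -0.286  0.104]
[ 0.523 -0.353  0.109]
[ 0.514 -0.419  0.07 ]
[ 0.632 -0.245  0.084]
[ 0.645 -0.319  0.084]
s [ 0.524 -0.203  0.094]
s [ 0.522 -0.272  0.104]
s [ 0.52  -0.344  0.109]
s [ 0.511 -0.416  0.07 ]
s [ 0.636 -0.227  0.084]
s [ 0.642 -0.313  0.084]
edge [ 0.441 -0.194  0.   ]
edge [ 0.397 -0.363  0.   ]
edge [0.463 0.673 0.   ]
laptop/micro [0.507 0.202 0.02 ]
laptop/micro [ 0.726 -0.104  0.02 ]
laptop/micro [ 0.738 -0.021  0.02 ]
laptop/micro [0.85  0.192 0.2  ]
laptop/micro [0.588 0.689 0.1  ]
```

View pics/crop0.png

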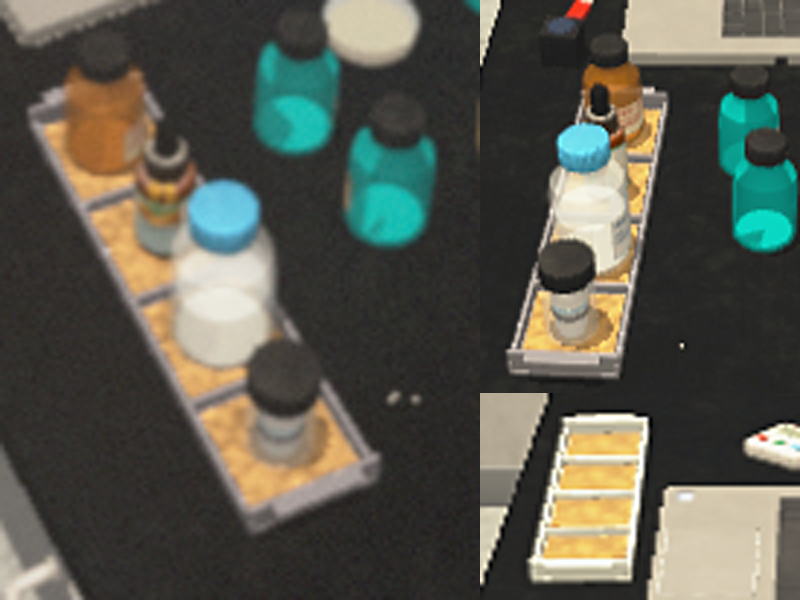

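The order is confirmed as amber, dropper, wide, screw from left to right. Next I move above the full rack with the fingers closing across the row.

Call:
jog_arm:
  plan:
    - {"dx":39,"dy":-9,"dz":-6}
    - {"dx":39,"dy":-9,"dz":-6}
    - {"dx":39,"dy":-9,"dz":-6}
    - {"dx":39,"dy":-9,"dz":-6}
    - {"dx":39,"dy":-9,"dz":-6}
    - {"dx":39,"dy":-9,"dz":-6}
    - {"dx":39,"dy":-9,"dz":-6}
    - {"dx":39,"dy":-9,"dz":-6}
    - {"dx":39,"dy":-9,"dz":-6}
    - {"az":-1}
    - {"az":-1}
    - {"az":-1}
    - {"az":-1}
    - {"az":-1}
    - {"az":-1}
    - {"az":-1}
    - {"az":-1}
    - {"az":-1}
    - {"az":-1}

```text
$.plan[0]: bad value
```

Call:
jog_arm:
  plan:
    - {"az":-0.5}
    - {}

```text
$.plan[0]: bad value
```

```bash
python3 - <<'E'
from h import *
s=sensors.get_state();print(s['clock'],s['position'].round(4),s['ee_rot'].round(4),s['qpos'].round(2),s['width'])
d=grab('wrist','wrist1');print(np.array(d['K']).round(1),ray(d,320,200))
E
```

```text
0.15 [ 0.2343 -0.5249  0.404 ] [-7.000e-04  9.781e-01  2.084e-01 -1.000e-04] [-1.27  0.28  1.51 -0.    1.36 -0.12] 0.08571888415052362
[[293.9   0.  319.7]
 [  0.  293.9 200.6]
 [  0.    0.    1. ]] (array([ 0.31159867, -0.48926584,  0.37274696]), array([-0.29856599, -0.13401607, -0.94493545]))
```

View pics/wrist1.png

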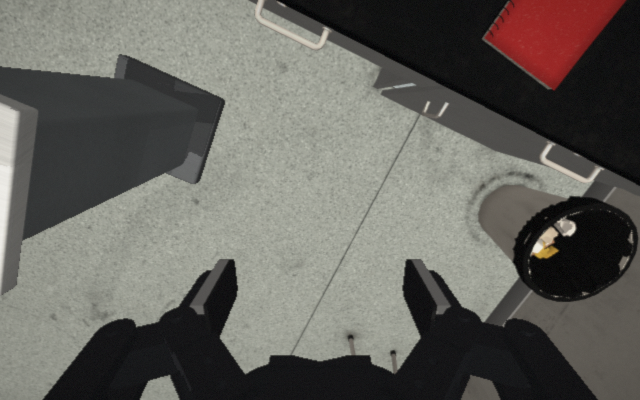

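The wrist picture is the same as before because the call was refused: the rows need every field. I'll send full rows.

Call:
jog_arm:
  plan:
    - {"dx":39,"dy":-9,"dz":-6,"ax":0,"ay":0,"az":0,"grip":0}
    - {"dx":39,"dy":-9,"dz":-6,"ax":0,"ay":0,"az":0,"grip":0}
    - {"dx":39,"dy":-9,"dz":-6,"ax":0,"ay":0,"az":0,"grip":0}
    - {"dx":39,"dy":-9,"dz":-6,"ax":0,"ay":0,"az":0,"grip":0}
    - {"dx":39,"dy":-9,"dz":-6,"ax":0,"ay":0,"az":0,"grip":0}
    - {"dx":39,"dy":-9,"dz":-6,"ax":0,"ay":0,"az":0,"grip":0}
    - {"dx":39,"dy":-9,"dz":-6,"ax":0,"ay":0,"az":0,"grip":0}
    - {"dx":39,"dy":-9,"dz":-6,"ax":0,"ay":0,"az":0,"grip":0}
    - {"dx":39,"dy":-9,"dz":-6,"ax":0,"ay":0,"az":0,"grip":0}
    - {"dx":0,"dy":0,"dz":0,"ax":0,"ay":0,"az":-1,"grip":0}
    - {"dx":0,"dy":0,"dz":0,"ax":0,"ay":0,"az":-1,"grip":0}
    - {"dx":0,"dy":0,"dz":0,"ax":0,"ay":0,"az":-1,"grip":0}
    - {"dx":0,"dy":0,"dz":0,"ax":0,"ay":0,"az":-1,"grip":0}
    - {"dx":0,"dy":0,"dz":0,"ax":0,"ay":0,"az":-1,"grip":0}
    - {"dx":0,"dy":0,"dz":0,"ax":0,"ay":0,"az":-1,"grip":0}
    - {"dx":0,"dy":0,"dz":0,"ax":0,"ay":0,"az":-1,"grip":0}
    - {"dx":0,"dy":0,"dz":0,"ax":0,"ay":0,"az":-1,"grip":0}
    - {"dx":0,"dy":0,"dz":0,"ax":0,"ay":0,"az":-1,"grip":0}
    - {"dx":0,"dy":0,"dz":0,"ax":0,"ay":0,"az":-1,"grip":0}
    - {"dx":0,"dy":0,"dz":0,"ax":0,"ay":0,"az":-0.5,"grip":0}
  grip_force: 40

```text
clock: 1.87
position: [0.5218, -0.308, 0.4584]
ee_rot: [-0.0, 0.724, 0.69, -0.0]
contact_force: [-0.9, -0.2, -0.1]
width: 0.0856
gripper_force: 0.0
```

```bash
python3 - <<'E'
from h import *
d=grab('wrist','wrist2');print(ray(d,320,200))
s=sensors.get_state();print(s['clock'],s['position'].round(4),s['ee_rot'].round(4),s['qpos'].round(2),s['width'])
E
```

```text
(array([ 0.52569249, -0.22226307,  0.4271085 ]), array([-0.01533832, -0.32712447, -0.9448594 ]))
1.9167 [ 0.5218 -0.308   0.4584] [-3.000e-04  7.235e-01  6.903e-01 -1.000e-04] [-0.65  0.3   1.34 -0.    1.5  -0.6 ] 0.08542174416907615
```

View pics/wrist2.png

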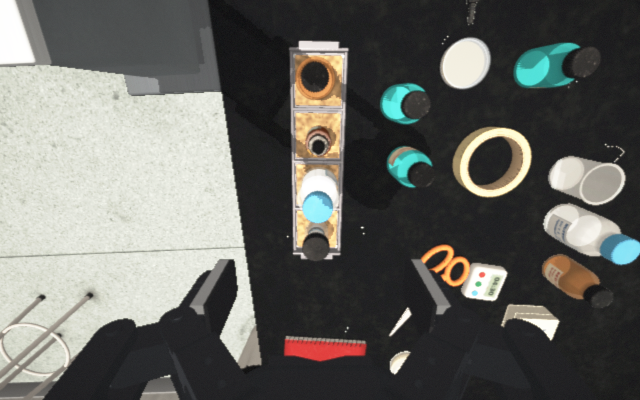

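Wrist: the rack runs from (291,50) and (348,50) at the top to (294,254) and (341,256) at the bottom. Caps: amber (318,77), dropper (319,143), wide (317,207), screw (316,245).

```bash
python3 - <<'E'
from h import *
d=dict(np.load('pics/wrist2.npz'));im=cv2.cvtColor(d['image'],cv2.COLOR_RGB2HSV)
def cen(m,x0,y0,x1,y1):
    q=np.zeros(m.shape,np.uint8);q[y0:y1,x0:x1]=m[y0:y1,x0:x1]
    c=max(cv2.findContours(q,0,2)[0],key=cv2.contourArea);return [round(x,1) for x in cv2.minEnclosingCircle(c)[0]]+[round(cv2.minEnclosingCircle(c)[1],1)]
blk=((im[...,2]<75)*255).astype(np.uint8)
blu=((im[...,0]>90)&(im[...,0]<115)&(im[...,1]>110)&(im[...,2]>120)).astype(np.uint8)*255
C=dict(wide=(cen(blu,295,180,340,230),.111),amber=(cen(blk,302,60,334,95),.092),screw=(cen(blk,300,231,330,262),.068))
for k,(c,z) in C.items(): print(k,c,onz(d,c[0],c[1],z).round(4))
print('drop',onz(d,319,143,.083).round(4))
for uv in [(291,52),(348,50),(295,252),(341,252)]:print(onz(d,*uv,.014).round(4))
cv2.imwrite('pics/c2.png',cv2.resize(cv2.imread('pics/wrist2.png')[35:265,270:370],(260*1,598),interpolation=cv2.INTER_CUBIC))
E
```

```text
wide [317.5, 205.0, 13.8] [ 0.5174 -0.3376  0.111 ]
amber [314.0, 76.3, 14.7] [ 0.5204 -0.2004  0.092 ]
screw [314.5, 250.4, 18.0] [ 0.5089 -0.4195  0.068 ]
drop [ 0.5222 -0.2714  0.083 ]
[ 0.4916 -0.1656  0.014 ]
[ 0.5636 -0.1667  0.014 ]
[ 0.4753 -0.4506  0.014 ]
[ 0.5482 -0.454   0.014 ]
```

View pics/c2.png

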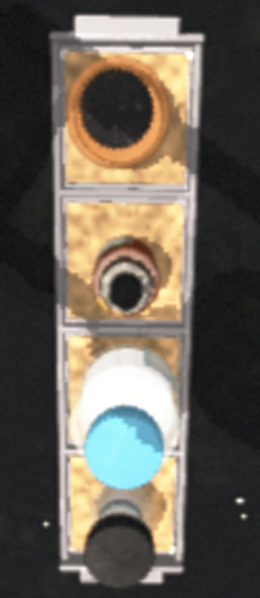

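Call:
jog_arm:
  plan:
    - {"dx":36,"dy":-1,"dz":20,"ax":0,"ay":0,"az":0,"grip":0.2}
    - {"dx":36,"dy":-1,"dz":30,"ax":0,"ay":0,"az":0,"grip":0.2}
    - {"dx":35.5,"dy":-1.4,"dz":20,"ax":0,"ay":0,"az":0,"grip":0.2}
    - {"dx":0,"dy":0,"dz":35,"ax":0,"ay":0,"az":0,"grip":0.2}
    - {"dx":0,"dy":0,"dz":35,"ax":0,"ay":0,"az":0,"grip":0.2}
    - {"dx":0,"dy":0,"dz":35,"ax":0,"ay":0,"az":0,"grip":0.2}
    - {"dx":0,"dy":0,"dz":20,"ax":0,"ay":0,"az":0,"grip":0.2}
    - {"dx":0,"dy":0,"dz":10,"ax":0,"ay":0,"az":0,"grip":0.2}
    - {"dx":0,"dy":0,"dz":5,"ax":0,"ay":0,"az":0,"grip":0.2}
    - {"dx":0,"dy":0,"dz":0,"ax":0,"ay":0,"az":0,"grip":0.2}

```text
clock: 2.75
position: [0.524, -0.2047, 0.2516]
ee_rot: [-0.0, 0.725, 0.688, -0.0]
contact_force: [-0.4, -0.2, 0.9]
width: 0.0685
gripper_force: 0.0
```

```bash
python3 - <<'E'
from h import *
d=grab('side','side1');e=grab('scene','scene1')
r=lambda n,x0,y0,x1,y1,w,h:cv2.resize(cv2.imread(n)[y0:y1,x0:x1],(w,h),interpolation=cv2.INTER_CUBIC)
cv2.imwrite('pics/c3.png',np.hstack([r('pics/side1.png',215,120,345,270,400,460),r('pics/scene1.png',260,165,390,315,400,460)]))
E
```

```text
(no output)
```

View pics/c3.png

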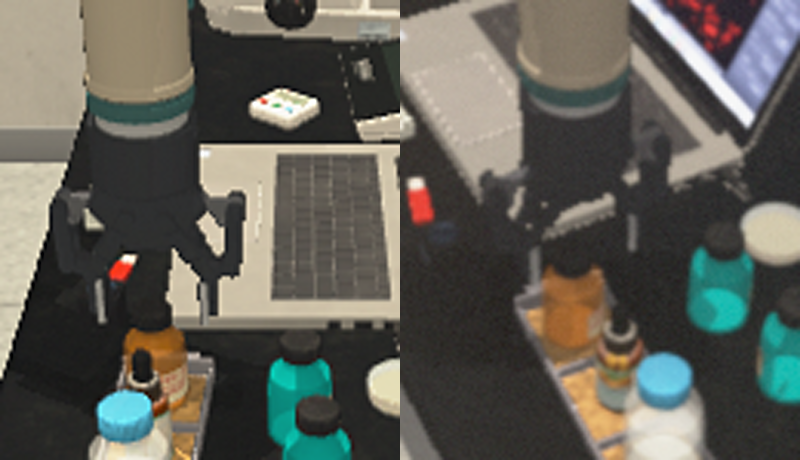

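The tips straddle the amber cap (side crop: tips at about (100,320) and (205,320), cap 300–335), at a good height. I nudge 4 mm and close.

Call:
jog_arm:
  plan:
    - {"dx":4,"dy":0,"dz":2,"ax":0,"ay":0,"az":0,"grip":0.3}
    - {"dx":0,"dy":0,"dz":0,"ax":0,"ay":0,"az":0,"grip":1}
    - {"dx":0,"dy":0,"dz":0,"ax":0,"ay":0,"az":0,"grip":1}
    - {"dx":0,"dy":0,"dz":0,"ax":0,"ay":0,"az":0,"grip":1}
    - {"dx":0,"dy":0,"dz":0,"ax":0,"ay":0,"az":0,"grip":1}
    - {"dx":0,"dy":0,"dz":0,"ax":0,"ay":0,"az":0,"grip":1}
    - {"dx":0,"dy":0,"dz":0,"ax":0,"ay":0,"az":0,"grip":1}

```text
clock: 3.43
position: [0.5241, -0.2006, 0.251]
ee_rot: [0.0, 0.725, 0.689, 0.0]
contact_force: [-1.7, 1.3, 5.5]
width: 0.0295
gripper_force: 38.4
```

Call:
jog_arm:
  plan:
    - {"dx":0,"dy":0,"dz":-15,"ax":0,"ay":0,"az":0,"grip":1}
    - {"dx":0,"dy":0,"dz":-30,"ax":0,"ay":0,"az":0,"grip":1}
    - {"dx":0,"dy":0,"dz":-40,"ax":0,"ay":0,"az":0,"grip":1}
    - {"dx":0,"dy":0,"dz":-40,"ax":0,"ay":0,"az":0,"grip":1}
    - {"dx":10,"dy":-2,"dz":-25,"ax":0,"ay":0,"az":0,"grip":1}
    - {"dx":25,"dy":-5,"dz":0,"ax":0,"ay":0,"az":0,"grip":1}
    - {"dx":36,"dy":-8,"dz":0,"ax":0,"ay":0,"az":0,"grip":1}
    - {"dx":36,"dy":-8,"dz":0,"ax":0,"ay":0,"az":0,"grip":1}
    - {"dx":36,"dy":-8,"dz":0,"ax":0,"ay":0,"az":0,"grip":1}
    - {"dx":36,"dy":-8,"dz":0,"ax":0,"ay":0,"az":0,"grip":1}
    - {"dx":36,"dy":-8,"dz":0,"ax":0,"ay":0,"az":0,"grip":1}
    - {"dx":36,"dy":-8,"dz":0,"ax":0,"ay":0,"az":0,"grip":1}
    - {"dx":36,"dy":-8,"dz":0,"ax":0,"ay":0,"az":0,"grip":1}
    - {"dx":36,"dy":-8,"dz":0,"ax":0,"ay":0,"az":0,"grip":1}
    - {"dx":36,"dy":-8,"dz":0,"ax":0,"ay":0,"az":0,"grip":1}
    - {"dx":15,"dy":-3,"dz":0,"ax":0,"ay":0,"az":-0.5,"grip":1}
    - {"dx":5,"dy":0,"dz":0,"ax":0,"ay":0,"az":-0.45,"grip":1}
    - {"dx":0,"dy":0,"dz":0,"ax":0,"ay":0,"az":0,"grip":1}

```text
clock: 4.93
position: [0.4609, 0.1838, 0.3996]
ee_rot: [-0.0, 0.689, 0.725, 0.0]
contact_force: [0.4, -0.3, -2.2]
width: 0.0291
gripper_force: 38.7
```

```bash
python3 - <<'E'
from h import *
d=grab('wrist','wrist3');print(ray(d,320,200))
s=sensors.get_state();print(s['clock'],s['position'].round(4),s['ee_rot'].round(4),s['contact_force'].round(1),s['width'])
E
```

```text
(array([0.45641288, 0.2695331 , 0.36835028]), array([ 0.01693769, -0.32686713, -0.94492114]))
4.9833 [0.4611 0.1828 0.3996] [-0.000e+00  6.896e-01  7.242e-01 -3.000e-04] [-0.1  0.2 -1.3] 0.02957803500635699
```

View pics/wrist3.png

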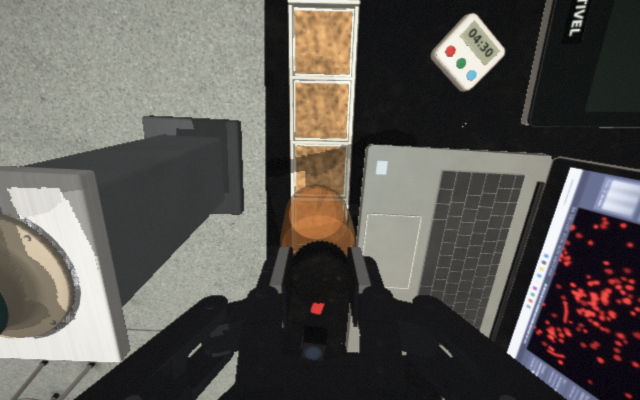

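Wrist: the amber bottle is held upright (320,230). The white rack has rims at about u=290 and 356, dividers at v≈78, 141 and about 196, and its end at v≈4.

```bash
python3 - <<'E'
from h import *
d=dict(np.load('pics/wrist3.npz'));g=cv2.cvtColor(d['image'],cv2.COLOR_RGB2HSV)
im=d['image'].astype(int)
white=(g[...,1]<60)&(g[...,2]>150)
cork=((g[...,1]>90)&(g[...,0]<25)&(g[...,2]>90))
for v in (40,110,165):
    r=np.where(white[v,275:365]|cork[v,275:365])[0]+275;c=np.where(cork[v,275:365])[0]+275
    print(v,r.min(),r.max(),c.min(),c.max(), onz(d,r.min()-.5,v,.012).round(4),onz(d,r.max()+.5,v,.012).round(4))
col=white[:200,305:342].mean(1);print([ (v,round(col[v],1)) for v in range(200) if col[v]>.4])
for v in (78,141): print(v,onz(d,323,v,.012).round(4))
for n,uv in dict(p4=(323,43),p3=(323,110)).items(): print(n,onz(d,*uv,.006).round(4))
E
```

```text
40 289 356 296 350 [0.4193 0.3269 0.012 ] [0.4926 0.3307 0.012 ]
110 290 352 296 346 [0.4217 0.2547 0.012 ] [0.4947 0.2585 0.012 ]
165 297 349 297 344 [0.4315 0.1903 0.012 ] [0.4967 0.1937 0.012 ]
[(0, np.float64(1.0)), (1, np.float64(1.0)), (2, np.float64(1.0)), (3, np.float64(0.5)), (8, np.float64(0.9)), (9, np.float64(1.0)), (10, np.float64(1.0)), (74, np.float64(1.0)), (75, np.float64(1.0)), (76, np.float64(1.0)), (77, np.float64(1.0)), (78, np.float64(1.0)), (79, np.float64(1.0)), (80, np.float64(1.0)), (81, np.float64(1.0)), (82, np.float64(1.0)), (83, np.float64(0.4)), (138, np.float64(1.0)), (139, np.float64(1.0)), (140, np.float64(1.0)), (141, np.float64(1.0)), (142, np.float64(1.0)), (143, np.float64(1.0)), (144, np.float64(1.0)), (145, np.float64(1.0))]
78 [0.4586 0.291  0.012 ]
141 [0.4625 0.2212 0.012 ]
p4 [0.4567 0.3269 0.006 ]
p3 [0.4606 0.2565 0.006 ]
```

Call:
jog_arm:
  plan:
    - {"dx":-24,"dy":-1,"dz":0,"ax":0,"ay":0,"az":0,"grip":1}
    - {"dx":-30,"dy":-1,"dz":0,"ax":0,"ay":0,"az":0,"grip":1}
    - {"dx":-17,"dy":0,"dz":10,"ax":0,"ay":0,"az":0,"grip":1}
    - {"dx":0,"dy":0,"dz":30,"ax":0,"ay":0,"az":0,"grip":1}
    - {"dx":0,"dy":0,"dz":35,"ax":0,"ay":0,"az":0,"grip":1}
    - {"dx":0,"dy":0,"dz":30,"ax":0,"ay":0,"az":0,"grip":1}
    - {"dx":0,"dy":0,"dz":20,"ax":0,"ay":0,"az":0,"grip":1}
    - {"dx":0,"dy":0,"dz":10,"ax":0,"ay":0,"az":0,"grip":1}
    - {"dx":0,"dy":0,"dz":0,"ax":0,"ay":0,"az":0,"grip":1}

```text
clock: 5.73
position: [0.4617, 0.11, 0.2624]
ee_rot: [-0.002, 0.691, 0.723, -0.002]
contact_force: [-0.3, 0.1, -2.1]
width: 0.0295
gripper_force: 38.2
```

```bash
python3 - <<'E'
from h import *
grab('side','side4')
r=lambda n,x0,y0,x1,y1,w,h:cv2.resize(cv2.imread(n)[y0:y1,x0:x1],(w,h),interpolation=cv2.INTER_CUBIC)
cv2.imwrite('pics/c4.png',r('pics/side4.png',200,80,320,200,600,600))
E
```

```text
(no output)
```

View pics/c4.png

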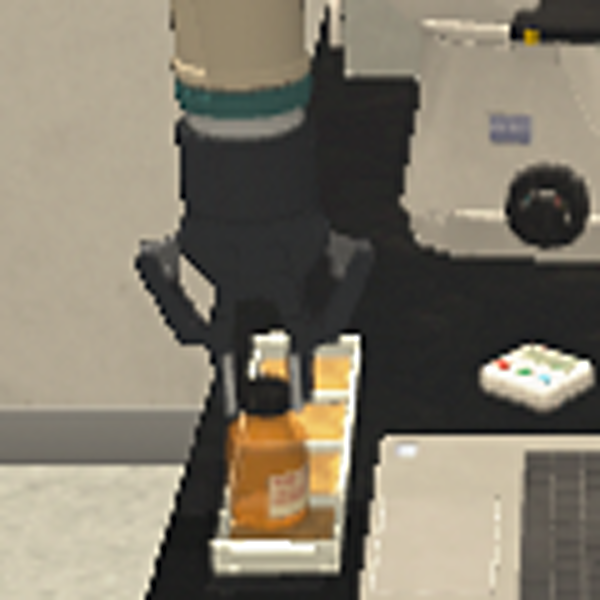

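The amber bottle hangs upright above the rightmost place, a little to the left of centre. I shift 3 mm, set it down, release and go up.

Call:
jog_arm:
  plan:
    - {"dx":1,"dy":3,"dz":3,"ax":0,"ay":0,"az":0,"grip":1}
    - {"dx":0,"dy":0,"dz":5,"ax":0,"ay":0,"az":0,"grip":1}
    - {"dx":0,"dy":0,"dz":2,"ax":0,"ay":0,"az":0,"grip":1}
    - {"dx":0,"dy":0,"dz":0,"ax":0,"ay":0,"az":0,"grip":1}

```text
clock: 6.12
position: [0.4658, 0.1122, 0.2551]
ee_rot: [0.0, 0.69, 0.724, 0.0]
contact_force: [0.1, 0.1, -1.6]
width: 0.0296
gripper_force: 38.3
```

Call:
jog_arm:
  plan:
    - {"dx":0,"dy":0,"dz":2,"ax":0,"ay":0,"az":0,"grip":1}
    - {"dx":0,"dy":0,"dz":1.5,"ax":0,"ay":0,"az":0,"grip":1}
    - {"dx":0,"dy":0,"dz":0,"ax":0,"ay":0,"az":0,"grip":1}
    - {"dx":0,"dy":0,"dz":0,"ax":0,"ay":0,"az":0,"grip":1}

```text
clock: 6.45
position: [0.4657, 0.1124, 0.2515]
ee_rot: [0.0, 0.69, 0.724, -0.0]
contact_force: [0.2, 0.4, -2.0]
width: 0.0293
gripper_force: 38.3
```

Call:
jog_arm:
  plan:
    - {"dx":0,"dy":0,"dz":1.5,"ax":0,"ay":0,"az":0,"grip":1}
    - {"dx":0,"dy":0,"dz":0,"ax":0,"ay":0,"az":0,"grip":1}
    - {"dx":0,"dy":0,"dz":0,"ax":0,"ay":0,"az":0,"grip":1}

```text
clock: 6.7
position: [0.4659, 0.1124, 0.2511]
ee_rot: [0.0, 0.69, 0.724, 0.0]
contact_force: [-2.1, 0.2, 6.3]
width: 0.0292
gripper_force: 39.4
```

Call:
jog_arm:
  plan:
    - {"dx":0,"dy":0,"dz":0,"ax":0,"ay":0,"az":0,"grip":0.3}
    - {"dx":0,"dy":0,"dz":0,"ax":0,"ay":0,"az":0,"grip":0.3}
    - {"dx":0,"dy":0,"dz":0,"ax":0,"ay":0,"az":0,"grip":0.3}
    - {"dx":0,"dy":0,"dz":-10,"ax":0,"ay":0,"az":0,"grip":0.3}
    - {"dx":0,"dy":0,"dz":-35,"ax":0,"ay":0,"az":0,"grip":0.3}
    - {"dx":0,"dy":0,"dz":-40,"ax":0,"ay":0,"az":0,"grip":0.3}
    - {"dx":-25,"dy":2,"dz":-20,"ax":0,"ay":0,"az":0,"grip":0.3}
    - {"dx":-39,"dy":4,"dz":0,"ax":0,"ay":0,"az":0,"grip":0.3}
    - {"dx":-39,"dy":4,"dz":0,"ax":0,"ay":0,"az":0,"grip":0.3}
    - {"dx":-39,"dy":4,"dz":0,"ax":0,"ay":0,"az":0,"grip":0.3}
    - {"dx":-39,"dy":4,"dz":0,"ax":0,"ay":0,"az":0,"grip":0.3}
    - {"dx":-39,"dy":4,"dz":0,"ax":0,"ay":0,"az":0,"grip":0.3}
    - {"dx":-39,"dy":4,"dz":0,"ax":0,"ay":0,"az":0,"grip":0.3}
    - {"dx":-39,"dy":4,"dz":0,"ax":0,"ay":0,"az":0,"grip":0.3}
    - {"dx":-39,"dy":4,"dz":0,"ax":0,"ay":0,"az":0,"grip":0.3}
    - {"dx":-39,"dy":3,"dz":0,"ax":0,"ay":0,"az":0,"grip":0.3}
    - {"dx":-13,"dy":0,"dz":0,"ax":0,"ay":0,"az":0.5,"grip":0.3}
    - {"dx":0,"dy":0,"dz":0,"ax":0,"ay":0,"az":0.45,"grip":0.3}
    - {"dx":0,"dy":0,"dz":0,"ax":0,"ay":0,"az":0,"grip":0.3}

```text
clock: 8.28
position: [0.5214, -0.276, 0.3543]
ee_rot: [-0.0, 0.726, 0.688, -0.0]
contact_force: [-0.8, -0.1, 0.2]
width: 0.0594
gripper_force: 0.0
```

```bash
python3 - <<'E'
from h import *
d=grab('wrist','wrist5');grab('side','side5')
s=sensors.get_state();print(s['clock'],s['position'].round(4),s['ee_rot'].round(4))
for n,z in dict(collar=.083,teat=.108).items(): print(n,proj(d,[.521,-.2745,z]).round(1))
r=lambda n,x0,y0,x1,y1,w,h:cv2.resize(cv2.imread(n)[y0:y1,x0:x1],(w,h),interpolation=cv2.INTER_CUBIC)
cv2.imwrite('pics/c5.png',np.hstack([r('pics/wrist5.png',240,150,400,350,480,600),r('pics/side5.png',220,130,300,280,320,600)]))
E
```

```text
8.3833 [ 0.5213 -0.2744  0.3547] [-4.000e-04  7.247e-01  6.890e-01 -0.000e+00]
collar [319.7 201.3]
teat [319.6 211.8]
```

View pics/c5.png

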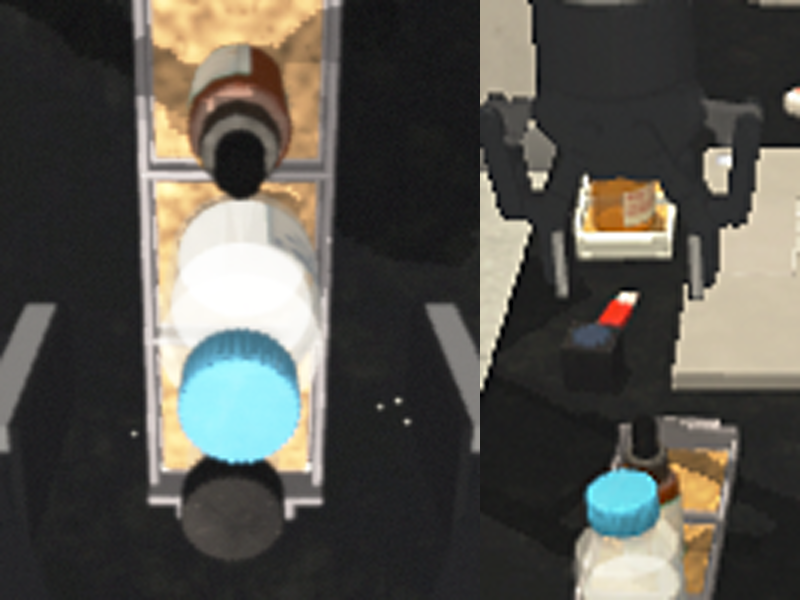

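The dropper collar sits at raw (319.7,200), as predicted. The amber bottle stands upright, centred in the white rack. I descend and grip.

Call:
jog_arm:
  plan:
    - {"dx":1,"dy":0,"dz":30,"ax":0,"ay":0,"az":0,"grip":0.3}
    - {"dx":0,"dy":0,"dz":40,"ax":0,"ay":0,"az":0,"grip":0.3}
    - {"dx":0,"dy":0,"dz":25,"ax":0,"ay":0,"az":0,"grip":0.3}
    - {"dx":0,"dy":0,"dz":12,"ax":0,"ay":0,"az":0,"grip":0.3}
    - {"dx":0,"dy":0,"dz":5,"ax":0,"ay":0,"az":0,"grip":0.3}
    - {"dx":0,"dy":0,"dz":0,"ax":0,"ay":0,"az":0,"grip":0.3}
    - {"dx":0,"dy":0,"dz":0,"ax":0,"ay":0,"az":0,"grip":1}
    - {"dx":0,"dy":0,"dz":0,"ax":0,"ay":0,"az":0,"grip":1}
    - {"dx":0,"dy":0,"dz":0,"ax":0,"ay":0,"az":0,"grip":1}
    - {"dx":0,"dy":0,"dz":0,"ax":0,"ay":0,"az":0,"grip":1}
    - {"dx":0,"dy":0,"dz":0,"ax":0,"ay":0,"az":0,"grip":1}
    - {"dx":0,"dy":0,"dz":0,"ax":0,"ay":0,"az":0,"grip":1}

```text
clock: 9.38
position: [0.5219, -0.2738, 0.2447]
ee_rot: [0.001, 0.725, 0.689, 0.0]
contact_force: [-0.7, 1.1, 6.5]
width: 0.0218
gripper_force: 39.0
```

Call:
jog_arm:
  plan:
    - {"dx":0,"dy":0,"dz":-15,"ax":0,"ay":0,"az":0,"grip":1}
    - {"dx":0,"dy":0,"dz":-30,"ax":0,"ay":0,"az":0,"grip":1}
    - {"dx":0,"dy":0,"dz":-40,"ax":0,"ay":0,"az":0,"grip":1}
    - {"dx":0,"dy":0,"dz":-40,"ax":0,"ay":0,"az":0,"grip":1}
    - {"dx":20,"dy":-3,"dz":-15,"ax":0,"ay":0,"az":0,"grip":1}
    - {"dx":35,"dy":-6.5,"dz":0,"ax":0,"ay":0,"az":0,"grip":1}
    - {"dx":35,"dy":-6.5,"dz":0,"ax":0,"ay":0,"az":0,"grip":1}
    - {"dx":35,"dy":-6.5,"dz":0,"ax":0,"ay":0,"az":0,"grip":1}
    - {"dx":35,"dy":-6.5,"dz":0,"ax":0,"ay":0,"az":0,"grip":1}
    - {"dx":35,"dy":-6.5,"dz":0,"ax":0,"ay":0,"az":0,"grip":1}
    - {"dx":35,"dy":-6.5,"dz":0,"ax":0,"ay":0,"az":0,"grip":1}
    - {"dx":35,"dy":-6.5,"dz":0,"ax":0,"ay":0,"az":0,"grip":1}
    - {"dx":35,"dy":-6.5,"dz":0,"ax":0,"ay":0,"az":0,"grip":1}
    - {"dx":35,"dy":-6.5,"dz":0,"ax":0,"ay":0,"az":0,"grip":1}
    - {"dx":35,"dy":-6.5,"dz":0,"ax":0,"ay":0,"az":0,"grip":1}
    - {"dx":35,"dy":-6.5,"dz":0,"ax":0,"ay":0,"az":0,"grip":1}
    - {"dx":35,"dy":-6.5,"dz":0,"ax":0,"ay":0,"az":0,"grip":1}
    - {"dx":14,"dy":0,"dz":0,"ax":0,"ay":0,"az":-0.5,"grip":1}
    - {"dx":0,"dy":0,"dz":0,"ax":0,"ay":0,"az":-0.45,"grip":1}
    - {"dx":0,"dy":0,"dz":0,"ax":0,"ay":0,"az":0,"grip":1}

```text
clock: 11.05
position: [0.4635, 0.1852, 0.383]
ee_rot: [0.0, 0.689, 0.725, 0.0]
contact_force: [-0.4, -0.1, -2.7]
width: 0.0215
gripper_force: 39.2
```

```bash
python3 - <<'E'
from h import *
s=sensors.get_state();print(s['clock'],s['position'].round(4),s['ee_rot'].round(4),s['contact_force'].round(1),s['width'])
E
```

```text
11.05 [0.4635 0.1852 0.383 ] [1.000e-04 6.888e-01 7.250e-01 0.000e+00] [-0.4 -0.1 -2.7] 0.021451804278096332
```

Call:
jog_arm:
  plan:
    - {"dx":-0.5,"dy":0,"dz":20,"ax":0,"ay":0,"az":0,"grip":1}
    - {"dx":0,"dy":0,"dz":35,"ax":0,"ay":0,"az":0,"grip":1}
    - {"dx":0,"dy":0,"dz":35,"ax":0,"ay":0,"az":0,"grip":1}
    - {"dx":0,"dy":0,"dz":25,"ax":0,"ay":0,"az":0,"grip":1}
    - {"dx":0,"dy":0,"dz":12,"ax":0,"ay":0,"az":0,"grip":1}
    - {"dx":0,"dy":0,"dz":5,"ax":0,"ay":0,"az":0,"grip":1}
    - {"dx":0,"dy":0,"dz":2,"ax":0,"ay":0,"az":0,"grip":1}
    - {"dx":0,"dy":0,"dz":0,"ax":0,"ay":0,"az":0,"grip":1}
    - {"dx":0,"dy":0,"dz":0,"ax":0,"ay":0,"az":0,"grip":1}

```text
clock: 11.8
position: [0.4646, 0.1835, 0.2501]
ee_rot: [0.001, 0.69, 0.724, 0.001]
contact_force: [0.5, 0.0, -0.8]
width: 0.0213
gripper_force: 39.3
```

Call:
jog_arm:
  plan:
    - {"dx":0,"dy":0,"dz":3,"ax":0,"ay":0,"az":0,"grip":1}
    - {"dx":0,"dy":0,"dz":1.5,"ax":0,"ay":0,"az":0,"grip":1}
    - {"dx":0,"dy":0,"dz":0,"ax":0,"ay":0,"az":0,"grip":1}
    - {"dx":0,"dy":0,"dz":0,"ax":0,"ay":0,"az":0,"grip":1}

```text
clock: 12.13
position: [0.464, 0.1836, 0.2448]
ee_rot: [0.0, 0.69, 0.724, 0.0]
contact_force: [-0.3, 0.7, 0.4]
width: 0.0215
gripper_force: 39.3
```

Call:
jog_arm:
  plan:
    - {"dx":0,"dy":0,"dz":1,"ax":0,"ay":0,"az":0,"grip":1}
    - {"dx":0,"dy":0,"dz":0,"ax":0,"ay":0,"az":0,"grip":0.3}
    - {"dx":0,"dy":0,"dz":0,"ax":0,"ay":0,"az":0,"grip":0.3}
    - {"dx":0,"dy":0,"dz":0,"ax":0,"ay":0,"az":0,"grip":0.3}
    - {"dx":0,"dy":0,"dz":-10,"ax":0,"ay":0,"az":0,"grip":0.3}
    - {"dx":0,"dy":0,"dz":-35,"ax":0,"ay":0,"az":0,"grip":0.3}
    - {"dx":0,"dy":0,"dz":-40,"ax":0,"ay":0,"az":0,"grip":0.3}
    - {"dx":0,"dy":0,"dz":-25,"ax":0,"ay":0,"az":0,"grip":0.3}

```text
clock: 12.8
position: [0.4645, 0.1837, 0.3564]
ee_rot: [0.001, 0.69, 0.724, 0.001]
contact_force: [0.4, 0.4, 1.2]
width: 0.0598
gripper_force: 0.0
```

Call:
jog_arm:
  plan:
    - {"dx":-25,"dy":2,"dz":0,"ax":0,"ay":0,"az":0,"grip":0.3}
    - {"dx":-39,"dy":2,"dz":0,"ax":0,"ay":0,"az":0,"grip":0.3}
    - {"dx":-39,"dy":2,"dz":0,"ax":0,"ay":0,"az":0,"grip":0.3}
    - {"dx":-39,"dy":2,"dz":0,"ax":0,"ay":0,"az":0,"grip":0.3}
    - {"dx":-39,"dy":2,"dz":0,"ax":0,"ay":0,"az":0,"grip":0.3}
    - {"dx":-39,"dy":2,"dz":0,"ax":0,"ay":0,"az":0,"grip":0.3}
    - {"dx":-39,"dy":2,"dz":0,"ax":0,"ay":0,"az":0,"grip":0.3}
    - {"dx":-39,"dy":2,"dz":0,"ax":0,"ay":0,"az":0,"grip":0.3}
    - {"dx":-39,"dy":2,"dz":0,"ax":0,"ay":0,"az":0,"grip":0.3}
    - {"dx":-39,"dy":2,"dz":0,"ax":0,"ay":0,"az":0,"grip":0.3}
    - {"dx":-39,"dy":2,"dz":0,"ax":0,"ay":0,"az":0,"grip":0.3}
    - {"dx":-39,"dy":2,"dz":0,"ax":0,"ay":0,"az":0,"grip":0.3}
    - {"dx":-39,"dy":2,"dz":0,"ax":0,"ay":0,"az":0,"grip":0.3}
    - {"dx":-30,"dy":2,"dz":0,"ax":0,"ay":0,"az":0,"grip":0.3}
    - {"dx":-4,"dy":0,"dz":0,"ax":0,"ay":0,"az":0.5,"grip":0.3}
    - {"dx":0,"dy":0,"dz":0,"ax":0,"ay":0,"az":0.45,"grip":0.3}
    - {"dx":0,"dy":0,"dz":0,"ax":0,"ay":0,"az":0,"grip":0.3}

```text
clock: 14.22
position: [0.5171, -0.3425, 0.3528]
ee_rot: [-0.001, 0.726, 0.688, -0.0]
contact_force: [-0.7, -0.7, 0.6]
width: 0.0597
gripper_force: 0.0
```

```bash
python3 - <<'E'
from h import *
d=grab('wrist','wrist6');grab('side','side6')
s=sensors.get_state();print(s['clock'],s['position'].round(4),s['ee_rot'].round(4))
g=cv2.cvtColor(d['image'],cv2.COLOR_RGB2HSV);m=((g[...,0]>90)&(g[...,0]<115)&(g[...,1]>110)&(g[...,2]>100)).astype(np.uint8);m[:,:240]=0;m[:,400:]=0
c=max(cv2.findContours(m,0,2)[0],key=cv2.contourArea);(u,v),r=cv2.minEnclosingCircle(c);print(u,v,r,onz(d,u,v,.109).round(4),proj(d,[.518,-.341,.111]).round(1))
R=lambda n,x0,y0,x1,y1,w,h:cv2.resize(cv2.imread(n)[y0:y1,x0:x1],(w,h),interpolation=cv2.INTER_CUBIC)
cv2.imwrite('pics/c6.png',np.hstack([R('pics/wrist6.png',240,150,400,350,480,600),R('pics/side6.png',220,80,300,230,320,600)]))
E
```

```text
14.3167 [ 0.5172 -0.3414  0.3532] [-4.000e-04  7.247e-01  6.891e-01 -0.000e+00]
320.5 212.0 23.00553321838379 [ 0.5174 -0.3401  0.109 ] [321.4 214. ]
```

View pics/c6.png

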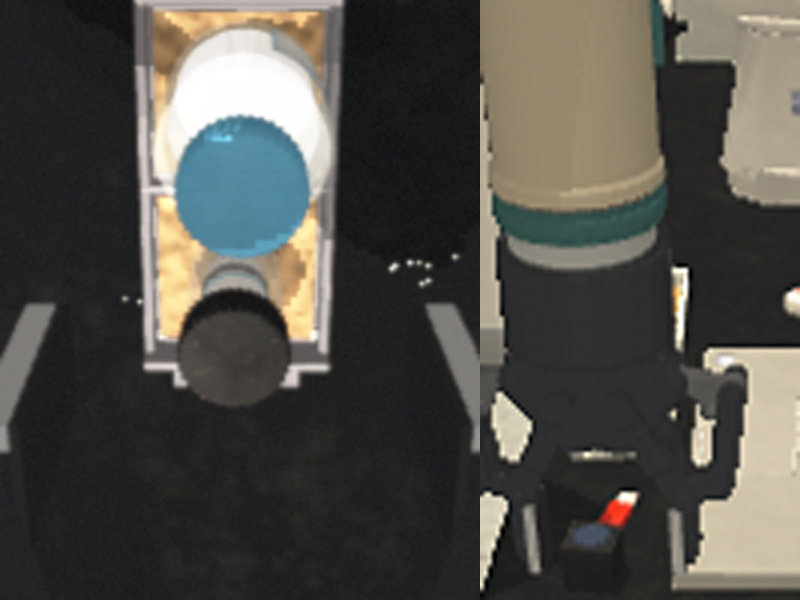

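The blue cap is at raw (320.5,212), right beneath the gripper. The screw cap is at raw (318,266). I descend and grip.

Call:
jog_arm:
  plan:
    - {"dx":0.5,"dy":0,"dz":30,"ax":0,"ay":0,"az":0,"grip":0.3}
    - {"dx":0,"dy":0,"dz":35,"ax":0,"ay":0,"az":0,"grip":0.3}
    - {"dx":0,"dy":0,"dz":17,"ax":0,"ay":0,"az":0,"grip":0.3}
    - {"dx":0,"dy":0,"dz":8,"ax":0,"ay":0,"az":0,"grip":0.3}
    - {"dx":0,"dy":0,"dz":1,"ax":0,"ay":0,"az":0,"grip":0.3}
    - {"dx":0,"dy":0,"dz":0,"ax":0,"ay":0,"az":0,"grip":1}
    - {"dx":0,"dy":0,"dz":0,"ax":0,"ay":0,"az":0,"grip":1}
    - {"dx":0,"dy":0,"dz":0,"ax":0,"ay":0,"az":0,"grip":1}
    - {"dx":0,"dy":0,"dz":0,"ax":0,"ay":0,"az":0,"grip":1}
    - {"dx":0,"dy":0,"dz":0,"ax":0,"ay":0,"az":0,"grip":1}

```text
clock: 15.15
position: [0.5177, -0.3412, 0.2643]
ee_rot: [0.002, 0.725, 0.689, 0.0]
contact_force: [-0.2, 0.0, 6.3]
width: 0.0349
gripper_force: 39.0
```

Call:
jog_arm:
  plan:
    - {"dx":0,"dy":0,"dz":-15,"ax":0,"ay":0,"az":0,"grip":1}
    - {"dx":0,"dy":0,"dz":-30,"ax":0,"ay":0,"az":0,"grip":1}
    - {"dx":0,"dy":0,"dz":-40,"ax":0,"ay":0,"az":0,"grip":1}
    - {"dx":0,"dy":0,"dz":-40,"ax":0,"ay":0,"az":0,"grip":1}
    - {"dx":20,"dy":-2,"dz":-18,"ax":0,"ay":0,"az":0,"grip":1}
    - {"dx":38,"dy":-6,"dz":0,"ax":0,"ay":0,"az":0,"grip":1}
    - {"dx":38,"dy":-6,"dz":0,"ax":0,"ay":0,"az":0,"grip":1}
    - {"dx":38,"dy":-6,"dz":0,"ax":0,"ay":0,"az":0,"grip":1}
    - {"dx":38,"dy":-6,"dz":0,"ax":0,"ay":0,"az":0,"grip":1}
    - {"dx":38,"dy":-6,"dz":0,"ax":0,"ay":0,"az":0,"grip":1}
    - {"dx":38,"dy":-6,"dz":0,"ax":0,"ay":0,"az":0,"grip":1}
    - {"dx":38,"dy":-6,"dz":0,"ax":0,"ay":0,"az":0,"grip":1}
    - {"dx":38,"dy":-6,"dz":0,"ax":0,"ay":0,"az":0,"grip":1}
    - {"dx":38,"dy":-6,"dz":0,"ax":0,"ay":0,"az":0,"grip":1}
    - {"dx":38,"dy":-6,"dz":0,"ax":0,"ay":0,"az":0,"grip":1}
    - {"dx":38,"dy":-6,"dz":0,"ax":0,"ay":0,"az":0,"grip":1}
    - {"dx":38,"dy":-6,"dz":0,"ax":0,"ay":0,"az":0,"grip":1}
    - {"dx":38,"dy":-6,"dz":0,"ax":0,"ay":0,"az":0,"grip":1}
    - {"dx":38,"dy":-6,"dz":0,"ax":0,"ay":0,"az":0,"grip":1}
    - {"dx":25,"dy":0,"dz":0,"ax":0,"ay":0,"az":0,"grip":1}

```text
clock: 16.82
position: [0.4595, 0.2427, 0.4055]
ee_rot: [-0.001, 0.724, 0.689, 0.0]
contact_force: [0.1, 0.1, -0.7]
width: 0.0351
gripper_force: 38.2
```

Call:
jog_arm:
  plan:
    - {"dx":12,"dy":0,"dz":0,"ax":0,"ay":0,"az":-0.5,"grip":1}
    - {"dx":0,"dy":0,"dz":0,"ax":0,"ay":0,"az":-0.45,"grip":1}
    - {"dx":0,"dy":0,"dz":0,"ax":0,"ay":0,"az":0,"grip":1}
    - {"dx":0,"dy":0,"dz":0,"ax":0,"ay":0,"az":0,"grip":1}

```text
clock: 17.15
position: [0.4614, 0.2517, 0.4052]
ee_rot: [0.0, 0.69, 0.724, -0.0]
contact_force: [-0.2, 0.2, -1.8]
width: 0.035
gripper_force: 37.9
```

Call:
jog_arm:
  plan:
    - {"dx":4,"dy":0,"dz":20,"ax":0,"ay":0,"az":0,"grip":1}
    - {"dx":0,"dy":0,"dz":35,"ax":0,"ay":0,"az":0,"grip":1}
    - {"dx":0,"dy":0,"dz":35,"ax":0,"ay":0,"az":0,"grip":1}
    - {"dx":0,"dy":0,"dz":25,"ax":0,"ay":0,"az":0,"grip":1}
    - {"dx":0,"dy":0,"dz":12,"ax":0,"ay":0,"az":0,"grip":1}
    - {"dx":0,"dy":0,"dz":6,"ax":0,"ay":0,"az":0,"grip":1}
    - {"dx":0,"dy":0,"dz":3,"ax":0,"ay":0,"az":0,"grip":1}
    - {"dx":0,"dy":0,"dz":0,"ax":0,"ay":0,"az":0,"grip":1}
    - {"dx":0,"dy":0,"dz":0,"ax":0,"ay":0,"az":0,"grip":1}

```text
clock: 17.9
position: [0.4621, 0.2556, 0.2706]
ee_rot: [0.001, 0.69, 0.724, 0.001]
contact_force: [-0.0, 0.2, -2.1]
width: 0.0349
gripper_force: 38.1
```

```bash
python3 - <<'E'
from h import *
grab('side','side7');grab('scene','scene7');s=sensors.get_state();print(s['position'])
R=lambda n,x0,y0,x1,y1,w,h:cv2.resize(cv2.imread(n)[y0:y1,x0:x1],(w,h),interpolation=cv2.INTER_CUBIC)
cv2.imwrite('pics/c7.png',np.hstack([R('pics/side7.png',200,90,300,200,500,550)]))
E
```

```text
[0.46201289 0.25576351 0.27078412]
```

View pics/c7.png

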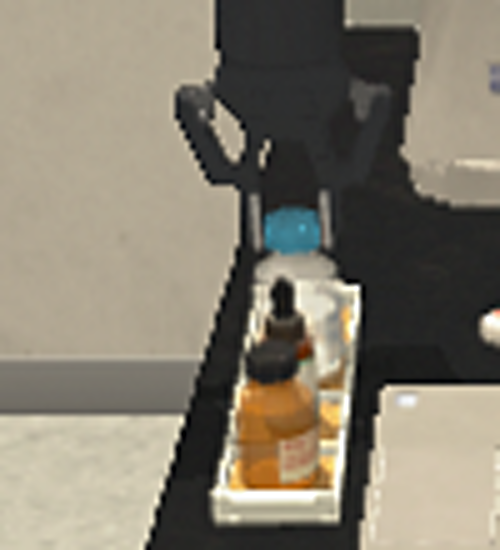

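The wide bottle is upright above the third place, with the amber and dropper bottles standing in line. I lower it until it touches, then release.

Call:
jog_arm:
  plan:
    - {"dx":0,"dy":0,"dz":4,"ax":0,"ay":0,"az":0,"grip":1}
    - {"dx":0,"dy":0,"dz":2,"ax":0,"ay":0,"az":0,"grip":1}
    - {"dx":0,"dy":0,"dz":1,"ax":0,"ay":0,"az":0,"grip":1}
    - {"dx":0,"dy":0,"dz":0,"ax":0,"ay":0,"az":0,"grip":1}
    - {"dx":0,"dy":0,"dz":0,"ax":0,"ay":0,"az":0,"grip":1}

```text
clock: 18.42
position: [0.4617, 0.2562, 0.2643]
ee_rot: [0.0, 0.69, 0.724, 0.001]
contact_force: [-1.8, 1.2, 8.3]
width: 0.0348
gripper_force: 40.8
```

Call:
jog_arm:
  plan:
    - {"dx":0,"dy":0,"dz":0,"ax":0,"ay":0,"az":0,"grip":0.3}
    - {"dx":0,"dy":0,"dz":0,"ax":0,"ay":0,"az":0,"grip":0.3}
    - {"dx":0,"dy":0,"dz":0,"ax":0,"ay":0,"az":0,"grip":0.3}
    - {"dx":0,"dy":0,"dz":-10,"ax":0,"ay":0,"az":0,"grip":0.3}
    - {"dx":0,"dy":0,"dz":-35,"ax":0,"ay":0,"az":0,"grip":0.3}
    - {"dx":0,"dy":0,"dz":-40,"ax":0,"ay":0,"az":0,"grip":0.3}
    - {"dx":-25,"dy":1,"dz":-10,"ax":0,"ay":0,"az":0,"grip":0.3}
    - {"dx":-39,"dy":1,"dz":0,"ax":0,"ay":0,"az":0,"grip":0.3}
    - {"dx":-39,"dy":1,"dz":0,"ax":0,"ay":0,"az":0,"grip":0.3}
    - {"dx":-39,"dy":1,"dz":0,"ax":0,"ay":0,"az":0,"grip":0.3}
    - {"dx":-39,"dy":1,"dz":0,"ax":0,"ay":0,"az":0,"grip":0.3}
    - {"dx":-39,"dy":1,"dz":0,"ax":0,"ay":0,"az":0,"grip":0.3}
    - {"dx":-39,"dy":1,"dz":0,"ax":0,"ay":0,"az":0,"grip":0.3}
    - {"dx":-39,"dy":1,"dz":0,"ax":0,"ay":0,"az":0,"grip":0.3}
    - {"dx":-39,"dy":1,"dz":0,"ax":0,"ay":0,"az":0,"grip":0.3}
    - {"dx":-39,"dy":1,"dz":0,"ax":0,"ay":0,"az":0,"grip":0.3}
    - {"dx":-39,"dy":1,"dz":0,"ax":0,"ay":0,"az":0,"grip":0.3}
    - {"dx":-39,"dy":1,"dz":0,"ax":0,"ay":0,"az":0,"grip":0.3}
    - {"dx":-39,"dy":1,"dz":0,"ax":0,"ay":0,"az":0,"grip":0.3}
    - {"dx":-39,"dy":1,"dz":0,"ax":0,"ay":0,"az":0,"grip":0.3}

```text
clock: 20.08
position: [0.5007, -0.2771, 0.3582]
ee_rot: [0.0, 0.69, 0.724, 0.0]
contact_force: [0.4, -0.0, 0.0]
width: 0.0598
gripper_force: 0.0
```

Call:
jog_arm:
  plan:
    - {"dx":-39,"dy":1,"dz":0,"ax":0,"ay":0,"az":0,"grip":0.3}
    - {"dx":-39,"dy":1,"dz":0,"ax":0,"ay":0,"az":0,"grip":0.3}
    - {"dx":-39,"dy":1,"dz":0,"ax":0,"ay":0,"az":0,"grip":0.3}
    - {"dx":-20,"dy":0,"dz":0,"ax":0,"ay":0,"az":0.5,"grip":0.3}
    - {"dx":0,"dy":0,"dz":0,"ax":0,"ay":0,"az":0.45,"grip":0.3}
    - {"dx":0,"dy":0,"dz":0,"ax":0,"ay":0,"az":0,"grip":0.3}

```text
clock: 20.58
position: [0.5103, -0.4135, 0.3574]
ee_rot: [-0.0, 0.726, 0.688, -0.0]
contact_force: [-0.2, 0.6, -0.3]
width: 0.06
gripper_force: 0.0
```

```bash
python3 - <<'E'
from h import *
d=grab('wrist','wrist8')
s=sensors.get_state();print(s['clock'],s['position'].round(4),s['ee_rot'].round(4))
for u,v,n in [(318,267.3,'wrist6')]: print(onz(dict(np.load('pics/wrist6.npz')),u,v,.07).round(4))
print(proj(d,[.511,-.4155,.07]))
R=lambda n,x0,y0,x1,y1,w,h:cv2.resize(cv2.imread(n)[y0:y1,x0:x1],(w,h),interpolation=cv2.INTER_CUBIC)
cv2.imwrite('pics/c8.png',R('pics/wrist8.png',240,140,400,300,480,480))
E
```

```text
20.6333 [ 0.5103 -0.4124  0.3575] [-4.000e-04  7.251e-01  6.886e-01  1.000e-04]
[ 0.5111 -0.4136  0.07  ]
[321.0013669  198.95010911]
```

View pics/c8.png

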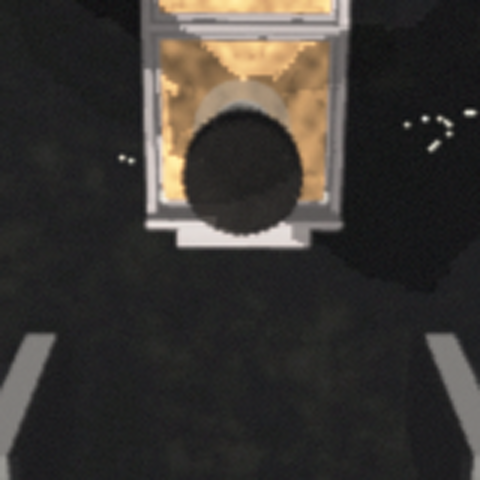

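The screw cap is at raw (321,199), matching (0.511, -0.4155). I descend and grip it.

Call:
jog_arm:
  plan:
    - {"dx":-3,"dy":0.5,"dz":30,"ax":0,"ay":0,"az":0,"grip":0.3}
    - {"dx":0,"dy":0,"dz":40,"ax":0,"ay":0,"az":0,"grip":0.3}
    - {"dx":0,"dy":0,"dz":35,"ax":0,"ay":0,"az":0,"grip":0.3}
    - {"dx":0,"dy":0,"dz":18,"ax":0,"ay":0,"az":0,"grip":0.3}
    - {"dx":0,"dy":0,"dz":8,"ax":0,"ay":0,"az":0,"grip":0.3}
    - {"dx":0,"dy":0,"dz":0,"ax":0,"ay":0,"az":0,"grip":0.3}
    - {"dx":0,"dy":0,"dz":0,"ax":0,"ay":0,"az":0,"grip":1}
    - {"dx":0,"dy":0,"dz":0,"ax":0,"ay":0,"az":0,"grip":1}
    - {"dx":0,"dy":0,"dz":0,"ax":0,"ay":0,"az":0,"grip":1}
    - {"dx":0,"dy":0,"dz":0,"ax":0,"ay":0,"az":0,"grip":1}
    - {"dx":0,"dy":0,"dz":0,"ax":0,"ay":0,"az":0,"grip":1}

```text
clock: 21.55
position: [0.5115, -0.4152, 0.2289]
ee_rot: [0.002, 0.725, 0.689, 0.0]
contact_force: [-0.3, 0.4, 6.3]
width: 0.0367
gripper_force: 40.6
```

Call:
jog_arm:
  plan:
    - {"dx":0,"dy":0,"dz":-15,"ax":0,"ay":0,"az":0,"grip":1}
    - {"dx":0,"dy":0,"dz":-30,"ax":0,"ay":0,"az":0,"grip":1}
    - {"dx":0,"dy":0,"dz":-40,"ax":0,"ay":0,"az":0,"grip":1}
    - {"dx":0,"dy":0,"dz":-40,"ax":0,"ay":0,"az":0,"grip":1}
    - {"dx":20,"dy":0,"dz":-25,"ax":0,"ay":0,"az":0,"grip":1}
    - {"dx":38,"dy":-5,"dz":0,"ax":0,"ay":0,"az":0,"grip":1}
    - {"dx":38,"dy":-5,"dz":0,"ax":0,"ay":0,"az":0,"grip":1}
    - {"dx":38,"dy":-5,"dz":0,"ax":0,"ay":0,"az":0,"grip":1}
    - {"dx":38,"dy":-5,"dz":0,"ax":0,"ay":0,"az":0,"grip":1}
    - {"dx":38,"dy":-5,"dz":0,"ax":0,"ay":0,"az":0,"grip":1}
    - {"dx":38,"dy":-5,"dz":0,"ax":0,"ay":0,"az":0,"grip":1}
    - {"dx":38,"dy":-5,"dz":0,"ax":0,"ay":0,"az":0,"grip":1}
    - {"dx":38,"dy":-5,"dz":0,"ax":0,"ay":0,"az":0,"grip":1}
    - {"dx":38,"dy":-5,"dz":0,"ax":0,"ay":0,"az":0,"grip":1}
    - {"dx":38,"dy":-5,"dz":0,"ax":0,"ay":0,"az":0,"grip":1}
    - {"dx":38,"dy":-5,"dz":0,"ax":0,"ay":0,"az":0,"grip":1}
    - {"dx":38,"dy":-5,"dz":0,"ax":0,"ay":0,"az":0,"grip":1}
    - {"dx":38,"dy":-5,"dz":0,"ax":0,"ay":0,"az":0,"grip":1}
    - {"dx":38,"dy":-5,"dz":0,"ax":0,"ay":0,"az":0,"grip":1}
    - {"dx":38,"dy":-5,"dz":0,"ax":0,"ay":0,"az":0,"grip":1}

```text
clock: 23.22
position: [0.4655, 0.18, 0.3769]
ee_rot: [0.0, 0.725, 0.689, 0.0]
contact_force: [0.9, -0.4, -1.3]
width: 0.0361
gripper_force: 40.4
```

Call:
jog_arm:
  plan:
    - {"dx":38,"dy":-5,"dz":0,"ax":0,"ay":0,"az":0,"grip":1}
    - {"dx":38,"dy":-5,"dz":0,"ax":0,"ay":0,"az":0,"grip":1}
    - {"dx":38,"dy":-5,"dz":0,"ax":0,"ay":0,"az":0,"grip":1}
    - {"dx":20,"dy":0,"dz":0,"ax":0,"ay":0,"az":-0.3,"grip":1}
    - {"dx":0,"dy":0,"dz":0,"ax":0,"ay":0,"az":-0.45,"grip":1}
    - {"dx":0,"dy":0,"dz":0,"ax":0,"ay":0,"az":-0.2,"grip":1}
    - {"dx":0,"dy":0,"dz":0,"ax":0,"ay":0,"az":0,"grip":1}
    - {"dx":0,"dy":0,"dz":0,"ax":0,"ay":0,"az":0,"grip":1}

```text
clock: 23.88
position: [0.4582, 0.3123, 0.3765]
ee_rot: [0.0, 0.69, 0.723, -0.0]
contact_force: [0.1, -0.3, -2.4]
width: 0.0365
gripper_force: 40.4
```

Call:
jog_arm:
  plan:
    - {"dx":15,"dy":1.5,"dz":5,"ax":0,"ay":0,"az":0,"grip":1}
    - {"dx":0,"dy":0,"dz":25,"ax":0,"ay":0,"az":0,"grip":1}
    - {"dx":0,"dy":0,"dz":35,"ax":0,"ay":0,"az":0,"grip":1}
    - {"dx":0,"dy":0,"dz":35,"ax":0,"ay":0,"az":0,"grip":1}
    - {"dx":0,"dy":0,"dz":25,"ax":0,"ay":0,"az":0,"grip":1}
    - {"dx":0,"dy":0,"dz":12,"ax":0,"ay":0,"az":0,"grip":1}
    - {"dx":0,"dy":0,"dz":5,"ax":0,"ay":0,"az":0,"grip":1}
    - {"dx":0,"dy":0,"dz":0,"ax":0,"ay":0,"az":0,"grip":1}
    - {"dx":0,"dy":0,"dz":0,"ax":0,"ay":0,"az":0,"grip":1}

```text
clock: 24.63
position: [0.4597, 0.3281, 0.2351]
ee_rot: [0.0, 0.69, 0.724, 0.001]
contact_force: [0.1, 0.3, -1.5]
width: 0.0363
gripper_force: 40.4
```

Call:
jog_arm:
  plan:
    - {"dx":0,"dy":0,"dz":4,"ax":0,"ay":0,"az":0,"grip":1}
    - {"dx":0,"dy":0,"dz":2,"ax":0,"ay":0,"az":0,"grip":1}
    - {"dx":0,"dy":0,"dz":0.5,"ax":0,"ay":0,"az":0,"grip":1}
    - {"dx":0,"dy":0,"dz":0,"ax":0,"ay":0,"az":0,"grip":1}
    - {"dx":0,"dy":0,"dz":0,"ax":0,"ay":0,"az":0,"grip":1}

```text
clock: 25.05
position: [0.4594, 0.3282, 0.229]
ee_rot: [0.0, 0.69, 0.724, 0.001]
contact_force: [-0.1, -0.3, 3.0]
width: 0.0364
gripper_force: 40.7
```

Call:
jog_arm:
  plan:
    - {"dx":0,"dy":0,"dz":0,"ax":0,"ay":0,"az":0,"grip":0.3}
    - {"dx":0,"dy":0,"dz":0,"ax":0,"ay":0,"az":0,"grip":0.3}
    - {"dx":0,"dy":0,"dz":0,"ax":0,"ay":0,"az":0,"grip":0.3}
    - {"dx":0,"dy":0,"dz":-10,"ax":0,"ay":0,"az":0,"grip":0.3}
    - {"dx":0,"dy":0,"dz":-35,"ax":0,"ay":0,"az":0,"grip":0.3}
    - {"dx":0,"dy":0,"dz":-40,"ax":0,"ay":0,"az":0,"grip":0.3}
    - {"dx":0,"dy":0,"dz":-40,"ax":0,"ay":0,"az":0,"grip":0.3}
    - {"dx":0,"dy":0,"dz":-40,"ax":0,"ay":0,"az":0,"grip":0.3}
    - {"dx":-30,"dy":0,"dz":-30,"ax":0,"ay":0,"az":0,"grip":0.3}
    - {"dx":-35,"dy":0,"dz":-20,"ax":0,"ay":0,"az":0,"grip":0.3}
    - {"dx":-35,"dy":0,"dz":0,"ax":0,"ay":0,"az":0,"grip":0.3}
    - {"dx":0,"dy":0,"dz":0,"ax":0,"ay":0,"az":0,"grip":0.3}
    - {"dx":0,"dy":0,"dz":0,"ax":0,"ay":0,"az":0,"grip":0.3}

```text
clock: 26.13
position: [0.4636, 0.2272, 0.4437]
ee_rot: [0.0, 0.691, 0.723, 0.001]
contact_force: [0.4, 1.1, 0.2]
width: 0.0595
gripper_force: 0.0
```

```bash
python3 - <<'E'
from h import *
grab('wrist','wrist9');grab('side','side9')
R=lambda n,x0,y0,x1,y1,w,h:cv2.resize(cv2.imread(n)[y0:y1,x0:x1],(w,h),interpolation=cv2.INTER_CUBIC)
cv2.imwrite('pics/c9.png',np.hstack([R('pics/wrist9.png',260,20,380,260,300,600),R('pics/side9.png',210,90,300,200,490,600)]))
print(sensors.get_state()['contact_force'])
E
```

```text
[ 0.32402152 -0.07762906  0.624824  ]
```

View pics/c9.png

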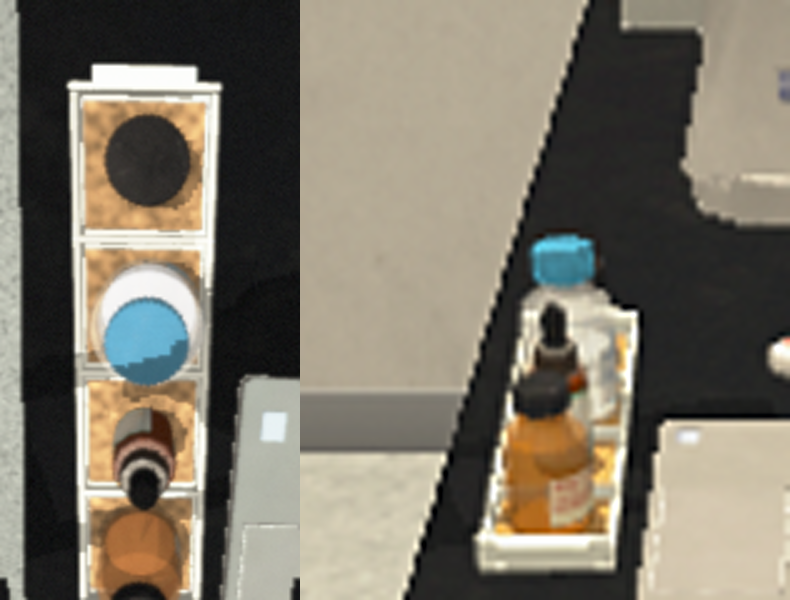

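All four stand upright and near-centred in reverse order: screw (148,160), wide (148,340), dropper (145,460) and amber (142,560) in the crop. The gripper is clear, so I hand in.

```bash
python3 -c "
from rig import manip; print(manip.sign_off())"
```

```text
the job is handed in; nothing more can be done
None
```

The four containers now stand upright in the white rack in reverse order (from the left: screw case, wide bottle, dropper, amber), each near the middle of its place in the last picture, and the job was handed in at about 26 s.

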